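Shut and hasp the tilt-out drawer

ROBOT

A 6-joint arm with a two-finger parallel gripper is mounted at the origin on the work surface. World frame = base frame: x ahead of the robot, y to its left, z up, the work surface at z = 0. Lengths are in m, angles in rad, forces in N, time in s.
With the tool pointing down it reaches from about 0.375 to 0.9 m from the base axis. Payload 3.1 kg.
Tool frame: the origin (TCP) lies at the very end of the fingers, on their centre line; the grasp point (between the pads) lies 19 mm behind it (manip.pinch_z is the distance from the TCP to the grasp point, in m); z points along the fingers, y is the direction in which the jaws open and shut (so a half turn about z gives the same grasp; the last joint's range is limited). The gripper opens to 85 mm and grips with 20 to 120 N. Pads are 22 mm wide; open, the fingers measure 114 mm over their backs; the gripper's body (76 mm by 85 mm) begins 54 mm behind the grasp point. The pads swing forward as they close: fully open they stand 13 mm farther back than shut.
Start: joints at [-1.444, 0.527, 1.433, -0, 1.181, -0.178], TCP at [0.188, -0.596, 0.231] pointing down, gripper open.
Joint ranges: [-3.08, 3.08], [-0.75, 2.2], [0.22, 2.44], [-1.43, 4.57], [0, 2.65], [-2.85, 2.85]. Speed limits (rad/s): [2.79, 2.79, 3.14, 3.14, 3.14, 3.14].

INTERFACE

Orientations are given as a unit quaternion [x, y, z, w].
In Python, from station import manip gives the robot as it stands.
- The arm moves only by the tool drive_tool, never from a script. Its argument "increments" is a list of rows, each a list of 7 numbers: the closure in counts, from 0 (fully open) to 255 (shut), then the shift along the tool's x, y, z in cm, then the turn, a rotation vector about the tool's x, y, z in rad. A call has 1 to 20 rows; each row is the pose to reach, as a shift and turn from the pose commanded when the call began, along the tool's axes at that moment; what a row does not reach only later rows make up. A row lasts 1/10 s, in which the tool goes at most 50 mm and 8.59 degrees, less where a joint would pass 70% of its speed; a pose out of reach is approached as far as the arm can. A call with a gripper value outside its range is refused whole. The fingers move at their own pace and stop on an object; "force" is the grip in N (left out, the last holds). Time passes only in rows, so rows that repeat a pose let the fingers close. It gives the time, the measured TCP pose, the force and the opening at its end, in the units of the state.
- manip.sense(): the state, without advancing time (a new reading comes with each control period).
- manip.snapshot(name): name is "side" or "top"; returns the picture (420x560x3 uint8, red, green, blue); there is no depth.
- manip.camera_model(name): a dict with "mtx" (3x3 intrinsics, pixels), "cam_to_world" (4x4, takes a point from camera to world coordinates). Camera axes: x right, y down, z forward; pixel columns grow to the right and rows downward; lengths in m; the calibration is good to about 2 mm. A picture is of the moment at which its call begins. camera_model takes no time and is no camera call.
- manip.sign_off(): hands the job in, once; it reports no verdict.
The state is a dict: "t": time; "q": joint angles; "qd": joint speeds; "tau": joint torques, N m; "tcp_pos": TCP position; "tool_rot": TCP orientation; "force": force on the tool from outside, world axes, zero at the start; "ft_torque": the same for the moment, N m; "finger_gap": opening from 0.0 (shut) to 1.0 (fully open).
Only numpy, scipy, OpenCV 4.12 (cv2) and the standard library are available. Lean on these libraries where they do the work, as an engineer would, in place of code of your own. Each camera call takes 0.05 s, during which the arm holds its last target. There are 200 camera calls.

TASK

Push the red tilt-out drawer fully shut, then swing the brass hasp on top of its housing over and down flat so that the drawer's staple stands in the hasp's slot. Leave the blue sprayer, the brush stand, the polish bottle and the orange foam pad where they stand.

Things in the scene. Friction and masses are not known exactly. Their poses are not given: they have to be found in the camera images.
- unit: Grey housing of the drawer, fixed to the shelf: 150 mm deep (its x), 200 mm wide (its y), 150 mm high. Origin at the centre of its underside on the shelf; its own x points from the front (open side, with the red drawer) to the back, z up. All 'unit' coordinates below are in this frame. A brass hasp is hinged across the middle of its top.
- drawer (a joint): Tilt of the red plastic drawer: 0 = fully shut, grows as its top swings out towards the front (0.6 rad at most). Hinged along the lower front edge (axis along unit y at unit x = -73, z = 6 mm). Flat front panel 188 mm wide and 144 mm high, its face at unit x = -75 mm when shut. Friction holds it where it is left; about 1 to 2 N at the top pushes it.
- drawer_rim (a point): Middle of the top front edge of the red drawer; at unit (-75, 0, 150) mm when shut, and it moves out to the front with the drawer.
- staple (a point): Top of the dark steel staple (13 mm along unit x, 5 mm wide) that stands 14 mm up from the drawer's top rim; at unit (-49, 0, 164) mm when the drawer is shut. It then stands 8 mm above the top of the closed hasp.
- hasp (a joint): Angle of the brass hasp: 0 = flat forwards and level, resting closed over the drawer's rim with the staple in its slot; pi/2 = standing upright; larger = leaning to the back (2.3 rad at most). Stiff hinge: friction holds it at any angle, so it does not fall shut; about 1 N at its tip swings it.
- hasp_hinge (a point): Hinge line of the hasp, at unit (0, 0, 154) mm (4 mm above the housing's top), axis along unit y.
- hasp_tip (a point): Middle of the free end of the hasp, 92 mm from its hinge. The hasp is a strap 32 mm wide and 4 mm thick with a slot 26 mm by 14 mm, from 36 to 62 mm from the hinge; from 62 to 92 mm it is a plain tab that can be pressed. Closed, the tip is at unit (-92, 0, 154) mm, 17 mm in front of the shut drawer's face.
- sprayer_center (a point): Centre (110 mm up) of the loose blue dual-head sprayer bottle, 95 mm across, 227 mm tall. Leave alone.
- brush_stand_center (a point): Centre (40 mm up) of the loose clear acrylic stand with three short brushes, 70 x 150 mm, 130 mm tall. Leave alone.
- polish_center (a point): Centre (95 mm up) of a loose polish bottle, 70 mm across, 190 mm tall. Leave alone.
- foam_pad_center (a point): Centre of a loose orange foam polishing pad, 120 mm across, 28 mm high. Leave alone.

How it is judged:
By the outcome, as a careful person would: the job done as asked, in the order asked, and still so for the second after the job is handed in, with the robot touching nothing.
It also fails if it takes over 45 s, if anything falls off the work surface, if the arm or the gripper's body presses on something with over 40 N, if the wrist force passes 120 N, or if a joint passes its speed limit or range.

## Working session

There is one attempt and no reset: what is moved stays moved. The work goes in short steps, Python scripts to look and compute and a tool call to move; the robot and the scene stay as the last step left them, time stands still between calls to the robot, and variables do not carry over. Pictures are saved under pics/ and viewed, about 8 in all and at most 12, crops included, and the job is handed in when it is done.

Besides the shell and the picture viewer there is one more tool, called after "Call:" as name([rows], argument=value, ...), one row to a line, values as JSON. drive_tool: Moves the arm, as the interface text tells. Its arguments: {"type":"object","properties":{"increments":{"type":"array","items":{"type":"array","items":{"type":"number"}}},"force":{"type":"number"}},"required":["increments"]}

```bash
mkdir -p pics; python3 - <<'E'
from station import manip
import cv2,numpy as np
np.set_printoptions(precision=4,suppress=True)
for n in("side","top"):
    im=manip.snapshot(n);cv2.imwrite(f"pics/{n}0.png",im[:,:,::-1]);c=manip.camera_model(n);print(n,np.array(c["mtx"]),np.array(c["cam_to_world"]))
s=manip.sense();print(s)
E
```

```text
side [[538.6161   0.     281.2109]
 [  0.     538.6161 204.7706]
 [  0.       0.       1.    ]] [[-0.7471 -0.3805  0.5451 -0.2992]
 [-0.6647  0.429  -0.6117  0.9175]
 [-0.0011 -0.8193 -0.5734  0.994 ]
 [ 0.      0.      0.      1.    ]]
top [[450.8808   0.     280.5179]
 [  0.     450.8808 206.7995]
 [  0.       0.       1.    ]] [[ 0.0221 -0.9932  0.114   0.392 ]
 [-0.9998 -0.0222  0.0007  0.0128]
 [ 0.0019 -0.114  -0.9935  1.3331]
 [ 0.      0.      0.      1.    ]]
{'t': 0.1, 'q': array([-1.4445,  0.5284,  1.4338, -0.    ,  1.1814, -0.1785]), 'qd': array([ 0.0008, -0.002 , -0.0031, -0.0009,  0.0018, -0.0013]), 'tau': array([  0.0001, -44.3304, -17.8586,  -0.0003,   0.0039,   0.    ]), 'tcp_pos': array([ 0.1875, -0.5955,  0.2304]), 'tool_rot': array([ 0.9884,  0.1518,  0.    , -0.001 ]), 'force': array([-0.072 , -0.2769, -0.1918]), 'ft_torque': array([-0.0196,  0.016 ,  0.0076]), 'finger_gap': 1.004332693269774}
```

View pics/side0.png

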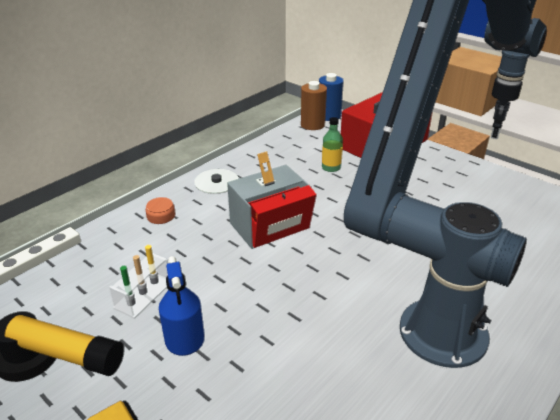

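View pics/top0.png

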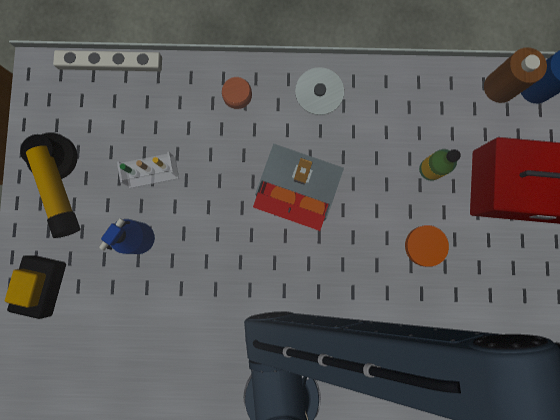

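The side view shows the grey unit around (270,205), its red drawer ajar and the hasp about upright at (265,168). In the top view the unit is at (300,185) with its front facing the robot, hasp at (303,170), polish bottle at (440,165) and pad at (427,246). I'll zoom in for corners.

```bash
cat >h.py <<'E'
import cv2,numpy as np
from station import manip
np.set_printoptions(precision=4,suppress=True)
def ray(n,uv):
    c=manip.camera_model(n);T=np.array(c["cam_to_world"]);d=T[:3,:3]@np.linalg.solve(np.array(c["mtx"]),[uv[0],uv[1],1.]);return T[:3,3],d
def onz(n,uv,z):
    o,d=ray(n,uv);return o+d*(z-o[2])/d[2]
def tri(a,b):
    (o1,d1),(o2,d2)=ray("side",a),ray("top",b)
    s=np.linalg.lstsq(np.c_[d1,-d2],o2-o1,rcond=None)[0];p,q=o1+s[0]*d1,o2+s[1]*d2
    return (p+q)/2,np.linalg.norm(p-q)
def proj(n,P):
    c=manip.camera_model(n);T=np.linalg.inv(np.array(c["cam_to_world"]));p=np.array(c["mtx"])@(T[:3,:3]@np.array(P)+T[:3,3]);return p[:2]/p[2]
def crop(a,x0,y0,w,h,k): return cv2.resize(a[y0:y0+h,x0:x0+w],None,fx=k,fy=k,interpolation=cv2.INTER_CUBIC)
E
python3 - <<'E'
from h import *
t=cv2.imread("pics/top0.png");s=cv2.imread("pics/side0.png")
cv2.imwrite("pics/c0.png",np.hstack([crop(t,245,135,110,100,4)[:, :400],crop(s,222,145,100,100,4)]))
E
```

```text
(no output)
```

View pics/c0.png

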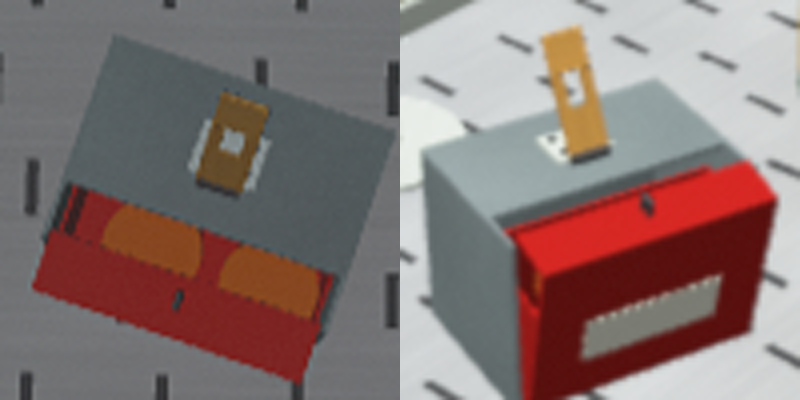

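```bash
python3 - <<'E'
from h import *
tp=lambda x,y:(245+x/4-.375,135+y/4-.375); sd=lambda x,y:(222+(x-400)/4-.375,145+y/4-.375)
bl=onz("top",tp(113,35),.15);br=onz("top",tp(397,130),.15)
fl=onz("top",tp(68,182),.15);fr=onz("top",tp(335,275),.15)
print("corners",bl,br,fl,fr,"width",np.linalg.norm(bl-br),"depth",np.linalg.norm(bl-fl))
sbl=onz("side",sd(423,150),.15);sbr=onz("side",sd(656,78),.15);print("side: ",sbl,sbr)
yv=bl-br;yv/=np.linalg.norm(yv);xv=np.array([yv[1],-yv[0],0])
print("xaxis",xv,"yaw",np.degrees(np.arctan2(xv[1],xv[0])))
o=(bl+br)/2-.075*xv;o[2]=0;print("origin",o)
U=lambda p:np.array([(p-o)@xv,(p-o)@yv,p[2]])
for nm,a,b in[("rimL",sd(541,276),tp(35,290)),("rimR",sd(776,199),tp(300,382)),("staple",sd(645,197),tp(181,290)),("tipL",sd(541,36),tp(219,93)),("tipR",sd(580,28),tp(270,103)),("hinge",sd(590,155),tp(218,188))]:
    p,e=tri(a,b);print(nm,p,U(p),e)
for nm,uv in[("pad",(427,246)),("polish",(428,172)),("sprayer",(130,238))]: print(nm,U(onz("top",uv,.03)))
E
```

```text
corners [0.6987 0.0379 0.15  ] [ 0.6381 -0.1531  0.15  ] [0.5981 0.0654 0.15  ] [ 0.5398 -0.1127  0.15  ] width 0.20035387192454177 depth 0.10430909304447013
side:  [0.6967 0.0352 0.15  ] [ 0.6374 -0.1541  0.15  ]
xaxis [ 0.9532 -0.3022  0.    ] yaw -17.59000034676798
origin [ 0.5969 -0.0349  0.    ]
rimL [0.5269 0.0864 0.146 ] [-0.1034  0.0945  0.146 ] 0.0029451502253706233
rimR [ 0.4689 -0.0908  0.1453] [-0.1052 -0.0919  0.1453] 0.00023009760834637882
staple [ 0.5249 -0.0119  0.1618] [-0.0756  0.0002  0.1618] 0.0031804780594339443
tipL [ 0.6397 -0.0311  0.2383] [0.0396 0.0166 0.2383] 0.002221985007016638
tipR [ 0.6343 -0.0639  0.2332] [ 0.0443 -0.0163  0.2332] 0.00469541706920568
hinge [ 0.5953 -0.0341  0.1555] [-0.0018  0.0003  0.1555] 2.922252277472167e-05
pad [-0.0385 -0.4066  0.03  ]
polish [ 0.17  -0.347  0.03 ]
sprayer [-0.2936  0.4111  0.03  ]
```

Call:
drive_tool([
  [255,5,-6,-1,0,0,0.08],
  [255,9,-10.5,-2,0,0,0.16],
  [255,42.8,-50.4,-2,0,0,0.612],
  [255,42.8,-50.4,-2,0,0,0.612],
  [255,42.8,-50.4,-2,0,0,0.612],
  [255,42.8,-50.4,-2,0,0,0.612],
  [255,42.8,-50.4,-2,0,0,0.612],
  [255,42.8,-50.4,-2,0,0,0.612],
  [255,42.8,-50.4,-2,0,0,0.612],
  [255,42.8,-50.4,-2,0,0,0.612],
  [255,42.8,-50.4,-2,0,0,0.612],
  [255,42.8,-50.4,-2,0,0,0.612],
  [255,42.8,-50.4,-2,0,0,0.612],
  [255,42.8,-50.4,-2,0,0,0.612],
  [255,42.8,-50.4,-2,0,0,0.612],
  [255,42.8,-50.4,-2,0,0,0.612],
  [255,42.8,-50.4,-2,0,0,0.612],
  [255,42.8,-50.4,-2,0,0,0.612],
  [255,42.8,-50.4,-2,0,0,0.612],
  [255,42.8,-50.4,-2,0,0,0.612],
])

```text
t: 2.1
tcp_pos: [0.4445, 0.0123, 0.2513]
tool_rot: [0.988, -0.154, -0.0, -0.0]
force: [-0.0, -0.4, 0.2]
finger_gap: 0.003
```

```bash
cat >>h.py <<'E'
from scipy.spatial.transform import Rotation as R
o=np.array([.5969,-.0349,0]);xv=np.array([.9532,-.3022,0]);yv=np.array([.3022,.9532,0])
U=lambda p:np.array([(np.array(p)-o)@xv,(np.array(p)-o)@yv,p[2]])*1e3
def st():
    s=manip.sense();M=R.from_quat(s["tool_rot"]).as_matrix();print("t",s["t"],"U mm",U(s["tcp_pos"]),"force unit",s["force"]@xv,s["force"]@yv,s["force"][2],"gap",s["finger_gap"]);print("tool axes in unit\n",np.array([xv,yv,[0,0,1]])@M,"q6",s["q"][5])
E
python3 -c "
from h import *
st()"
```

```text
t 2.1 U mm [-159.5365   -1.0193  251.3469] force unit 0.08989125429989157 -0.4176541398396758 0.19016767737441403 gap 0.002642121049149138
tool axes in unit
 [[ 1.     -0.0017 -0.    ]
 [-0.0017 -1.     -0.    ]
 [-0.      0.     -1.    ]] q6 1.6550350784286159
```

Call:
drive_tool([
  [255,0,0,5,0,0,0],
  [255,0,0,10,0,0,0],
  [255,0,0,13,0,0,0],
  [255,1,0,13,0,0,0],
  [255,2,0,13,0,0,0],
  [255,3,0,13,0,0,0],
  [255,3.5,0,13,0,0,0],
  [255,4,0,13,0,0,0],
  [255,4.5,0,13,0,0,0],
  [255,5,0,13,0,0,0],
  [255,5.5,0,13,0,0,0],
  [255,5.9,0,13,0,0,0],
  [255,6.3,0,13,0,0,0],
  [255,6.6,0,13,0,0,0],
  [255,6.8,0,13,0,0,0],
  [255,7,0,13,0,0,0],
  [255,7,0,13,0,0,0],
])

```text
t: 3.8
tcp_pos: [0.5117, -0.0082, 0.1213]
tool_rot: [0.988, -0.153, 0.0, 0.0]
force: [-0.2, -0.1, -0.3]
finger_gap: 0.003
```

```bash
python3 -c "
from h import *
st()"
```

```text
t 3.8 U mm [-89.248   -0.3158 121.305 ] force unit -0.17441725012254433 -0.17825299340975476 -0.3277023203758511 gap 0.003420212875048695
tool axes in unit
 [[ 1.     -0.0002  0.0005]
 [-0.0002 -1.      0.    ]
 [ 0.0005 -0.     -1.    ]] q6 1.643325781318885
```

Call:
drive_tool([
  [255,0.1,0,0,0,0,0],
  [255,0.2,0,0,0,0,0],
  [255,0.3,0,0,0,0,0],
  [255,0.4,0,0,0,0,0],
  [255,0.4,0,0,0,0,0],
])

```text
t: 4.3
tcp_pos: [0.5143, -0.0091, 0.1212]
tool_rot: [0.988, -0.153, -0.001, -0.0]
force: [-1.9, 0.8, 0.8]
finger_gap: 0.004
```

```bash
python3 -c "
from h import *
st()
t=manip.snapshot('top')[:,:,::-1];s=manip.snapshot('side')[:,:,::-1]
cv2.imwrite('pics/c1.png',np.hstack([crop(t,245,135,100,100,4),crop(s,222,145,100,100,4)]))"
```

```text
t 4.3 U mm [-86.5032  -0.3477 121.2294] force unit -2.0644657716887074 0.18441229836162515 0.7970286098555154 gap 0.0036559947308323843
tool axes in unit
 [[ 1.     -0.0001 -0.0019]
 [-0.0001 -1.     -0.0001]
 [-0.0019  0.0001 -1.    ]] q6 1.6427392003407433
```

View pics/c1.png

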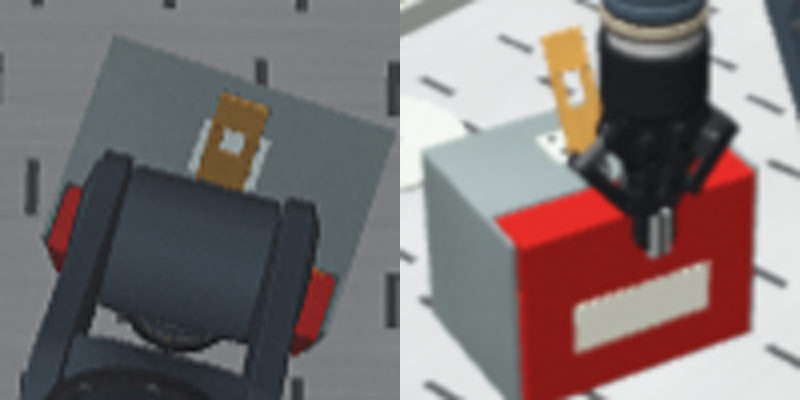

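The drawer looks shut or nearly so, with its face at about the housing's front edge. I'll press on until there is a clear stop force.

Call:
drive_tool([
  [255,0.1,0,0,0,0,0],
  [255,0.2,0,0,0,0,0],
  [255,0.3,0,0,0,0,0],
  [255,0.3,0,0,0,0,0],
])

```text
t: 4.8
tcp_pos: [0.5143, -0.0091, 0.121]
tool_rot: [0.988, -0.153, -0.004, -0.0]
force: [-7.0, 2.6, 5.2]
finger_gap: 0.002
```

```bash
python3 -c "
from h import *
st()"
```

```text
t 4.8 U mm [-86.4973  -0.3997 120.9524] force unit -7.436548652451377 0.3813745294823379 5.184863318413213 gap 0.0018558237141758716
tool axes in unit
 [[ 0.9999  0.0001 -0.0082]
 [ 0.     -1.     -0.0005]
 [-0.0082  0.0005 -1.    ]] q6 1.6423623839068715
```

Call:
drive_tool([
  [255,-2,0,0,0,0,0],
  [255,-4,0,0,0,0,0],
  [255,-4,0,-5,0,0,0],
  [255,-4,0,-10,0,0,0],
  [255,-4,0,-15,0,0,0],
  [255,-4,0,-18,0,0,0],
  [255,-4,0,-18,0,0,0],
  [255,1,0,-18,0,0,0],
  [255,6,0,-18,0,0,0],
  [255,11,0,-18,0,0,0],
  [255,15,0,-18,0,0,0],
  [255,16.6,0,-18,0,0,0],
  [255,16.6,0,-18,0,0,0],
  [255,16.6,0,-15,0,0,0],
  [255,16.6,0,-11,0,0,0],
  [255,16.6,0,-9.3,0,0,0],
  [255,16.6,0,-9.3,0,0,0],
])

```text
t: 6.5
tcp_pos: [0.6725, -0.0593, 0.2099]
tool_rot: [0.988, -0.153, -0.005, -0.0]
force: [-0.5, -0.7, -0.2]
finger_gap: 0.001
```

```bash
python3 -c "
from h import *
st()
t=manip.snapshot('top')[:,:,::-1];s=manip.snapshot('side')[:,:,::-1]
cv2.imwrite('pics/c2.png',np.hstack([crop(t,245,135,100,100,4),crop(s,222,145,100,100,4)]))"
```

```text
t 6.5 U mm [ 79.4087  -0.3999 209.949 ] force unit -0.26936017467588913 -0.8549054063397493 -0.20505752150932596 gap 0.0009985789871334782
tool axes in unit
 [[ 0.9999  0.     -0.0095]
 [ 0.     -1.     -0.0005]
 [-0.0095  0.0005 -1.    ]] q6 1.6246573324024143
```

View pics/c2.png

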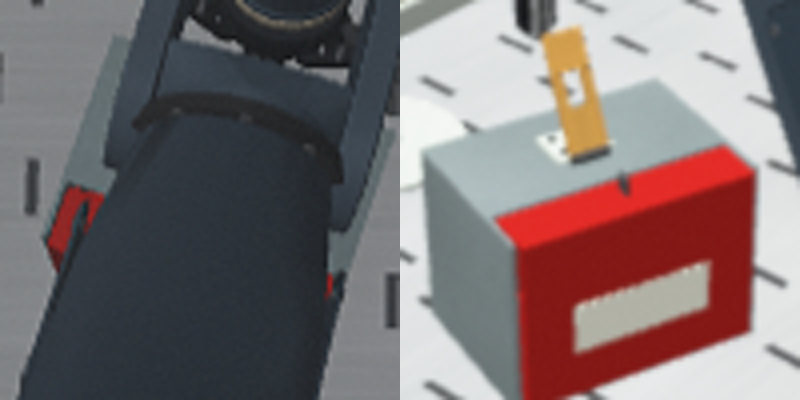

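Side view: drawer shut, staple at (625,183) in the crop, and fingers behind the hasp tip. Now I'll sweep the hasp over along its arc.

Call:
drive_tool([
  [255,-1,0,0,0,0,0],
  [255,-2,0,0,0,0,0],
  [255,-2.8,0,-0.1,0,0,0],
  [255,-3.6,0,-0.2,0,0,0],
  [255,-4.4,0,-0.2,0,0,0],
  [255,-5.2,0,-0.3,0,0,0],
  [255,-6,0,-0.4,0,0,0],
  [255,-6.8,0,-0.6,0,0,0],
  [255,-7.6,0,-1.0,0,0,0],
  [255,-8.5,0,-1.2,0,0,0],
  [255,-9.5,0,-1.2,0,0,0],
  [255,-10.5,0,-1.0,0,0,0],
  [255,-11.5,0,-0.6,0,0,0],
  [255,-12.3,0,0,0,0,0],
  [255,-13.1,0,0.7,0,0,0],
  [255,-13.8,0,1.5,0,0,0],
  [255,-14.4,0,2.5,0,0,0],
  [255,-14.8,0,3.5,0,0,0],
  [255,-15.1,0,4.4,0,0,0],
  [255,-15.1,0,4.4,0,0,0],
])

```text
t: 8.6
tcp_pos: [0.5308, -0.0144, 0.1686]
tool_rot: [0.988, -0.153, -0.002, -0.0]
force: [0.2, -0.1, -0.0]
finger_gap: -0.001
```

```bash
python3 -c "
from h import *
st()
t=manip.snapshot('top')[:,:,::-1];s=manip.snapshot('side')[:,:,::-1]
cv2.imwrite('pics/c3.png',np.hstack([crop(t,245,135,100,100,4),crop(s,222,145,100,100,4)]))"
```

```text
t 8.6 U mm [-69.1969  -0.4462 168.6491] force unit 0.2066658160715426 -0.009836703543897131 -0.041556896032937975 gap -0.001272219199428981
tool axes in unit
 [[ 0.9999 -0.0001 -0.0039]
 [-0.0001 -1.     -0.0003]
 [-0.0039  0.0003 -1.    ]] q6 1.6402609255762748
```

View pics/c3.png

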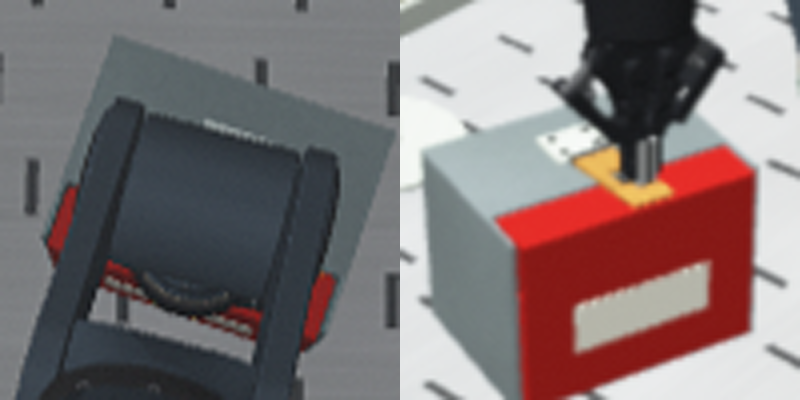

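The hasp has come over, and its tip is at about (640,205) in the crop, nearly flat. I'll shift 7 mm forward to clear the staple and press down.

Call:
drive_tool([
  [255,-0.4,0,0,0,0,0],
  [255,-0.7,0,0,0,0,0],
  [255,-0.7,0,0.5,0,0,0],
  [255,-0.7,0,0.9,0,0,0],
  [255,-0.7,0,1.1,0,0,0],
  [255,-0.7,0,1.3,0,0,0],
  [255,-0.7,0,1.5,0,0,0],
  [255,-0.7,0,1.6,0,0,0],
  [255,-0.7,0,1.6,0,0,0],
])

```text
t: 9.6
tcp_pos: [0.5257, -0.0126, 0.1555]
tool_rot: [0.988, -0.153, 0.0, 0.0]
force: [-2.3, -0.3, 9.6]
finger_gap: -0.0
```

```bash
python3 -c "
from h import *
st()"
```

```text
t 9.6 U mm [-74.6362  -0.321  155.5241] force unit -2.0749619163203454 -0.9847387619221205 9.616080468216206 gap -0.00018072647777976145
tool axes in unit
 [[ 1.     -0.      0.0003]
 [-0.     -1.     -0.0001]
 [ 0.0003  0.0001 -1.    ]] q6 1.6412390941311847
```

Call:
drive_tool([
  [255,0,0,-1,0,0,0],
  [255,0,0,-4,0,0,0],
  [255,0,0,-9,0,0,0],
  [255,0,0,-13,0,0,0],
  [255,0,5,-13,0,0,0],
  [255,0,10,-13,0,0,0],
  [255,0,15,-13,0,0,0],
  [255,0,20,-13,0,0,0],
  [255,0,25,-13,0,0,0],
  [255,0,28,-13,0,0,0],
  [255,0,28,-13,0,0,0],
  [255,0,28,-13,0,0,0],
])

```text
t: 10.8
tcp_pos: [0.4406, -0.2798, 0.2843]
tool_rot: [0.988, -0.154, -0.0, -0.0]
force: [-0.5, -0.2, -0.1]
finger_gap: -0.003
```

```bash
python3 - <<'E'
from h import *
st()
t=manip.snapshot('top')[:,:,::-1];s=manip.snapshot('side')[:,:,::-1]
cv2.imwrite('pics/t4.png',t);cv2.imwrite('pics/s4.png',s)
cv2.imwrite('pics/c4.png',np.hstack([crop(t,245,135,100,100,4),crop(s,222,145,100,100,4)]))
W=lambda x,y,z:o+x*xv+y*yv+np.array([0,0,z])
for nm,P in[("tip",W(-.092,0,.156)),("staple",W(-.049,0,.164)),("rimL",W(-.075,.094,.15)),("rimR",W(-.075,-.094,.15))]:
    a=(proj("top",P)-[245,135])*4+1.5;b=(proj("side",P)-[222,145])*4+[401.5,1.5];print(nm,a,b)
for n,a,b in(("top",cv2.imread("pics/top0.png"),t),("side",cv2.imread("pics/side0.png"),s)):
    d=cv2.absdiff(a,np.ascontiguousarray(b)).max(2)
    boxes={"top":[("sprayer",95,212,65,48),("brush",112,148,70,42),("pad",400,222,55,50),("polish",415,142,50,45)],"side":[("sprayer",155,258,55,100),("brush",108,240,58,78),("polish",318,115,27,60)]}[n]
    for nm,x,y,w,h in boxes: print(n,nm,"changed px",(d[y:y+h,x:x+w]>40).sum())
E
```

```text
t 10.8 U mm [ -74.9533 -280.7008  284.2714] force unit -0.44208737911773016 -0.38574266115788836 -0.12956818695420613 gap -0.002563130146422909
tool axes in unit
 [[ 1.     -0.0021 -0.0003]
 [-0.0021 -1.      0.0008]
 [-0.0003 -0.0008 -1.    ]] q6 1.0992898412481147
tip [174.5376 316.5433] [655.1547 215.0616]
staple [195.8974 253.4154] [623.5391 176.0026]
rimL [ 48.1548 247.5505] [523.6542 250.2521]
rimR [317.8748 339.0788] [755.3324 172.5243]
top sprayer changed px 0
top brush changed px 0
top pad changed px 2005
top polish changed px 0
side sprayer changed px 0
side brush changed px 0
side polish changed px 306
```

View pics/c4.png

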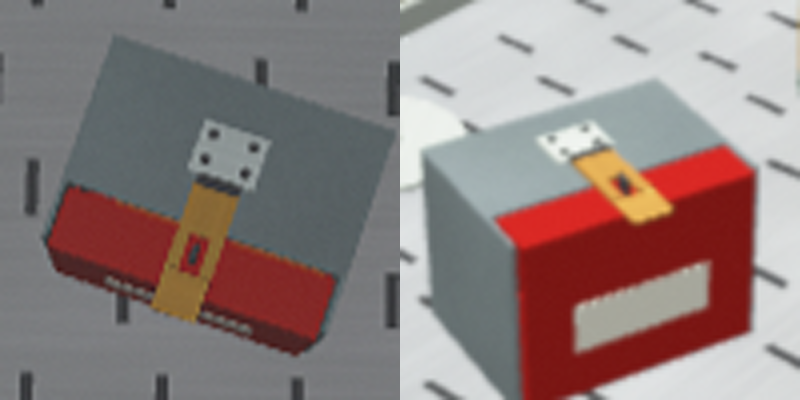

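View pics/t4.png

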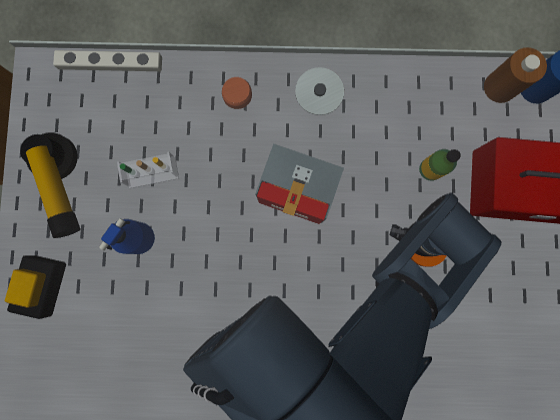

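The views show the drawer shut, the hasp flat with its tip at (175,315) in the crop (predicted 175,317), and the staple in the slot at (195,252). The only changes at the pad and polish bottle come from the arm covering them.

```bash
python3 -c "
from h import *
print(manip.sign_off())"
```

```text
the job is handed in; nothing more can be done
None
```

The drawer is fully shut and the hasp is swung over and flat, with the staple standing in its slot. I handed the job in at about 11 s on the robot's clock.

- **Drawer:** I pushed it with closed fingers until it hit a firm stop. The force rose to about 7 N with no further travel, which puts its face at about unit x = -75 mm.
- **Hasp:** I swept it over from behind and pressed its tab down. It met about 10 N with the fingertips at z = 155.5 mm, against an expected closed top of 156 mm.
- **Final pictures:** With the arm clear, hasp tip and staple lie within a few millimetres of where the shut, closed state predicts in the top view. The staple is visible in the slot in both views.
- **Loose objects:** The sprayer and brush stand show no pixel change in either view, and the polish bottle none in the top view. The polish bottle's side-view change and the pad's top-view change I put down to the arm being in front. The pad was partly hidden in my last picture, so I couldn't compare it fully, but the gripper never went below 0.23 m except at the unit, where it touched only the drawer and hasp.

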